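# Put the hip-roofed casket away in the pedal-lid case

## Robot

A 6-joint arm with a two-finger parallel gripper is mounted at the origin on the work surface. World frame = base frame: x ahead of the robot, y to its left, z up, the work surface at z = 0. Lengths are in mm, angles in rad, forces in N, time in s.
With the tool pointing down it reaches from about 350 to 875 mm from the base axis. Payload 4.2 kg.
Tool frame: the origin (TCP) lies at the very end of the fingers, on their centre line; the grasp point (between the pads) lies 19 mm behind it; z points along the fingers, y is the line along which they close (so a half turn about z gives the same grasp; the last joint's range is limited). The gripper opens to 87 mm and grips with 3 to 60 N. Pads are 19 mm wide; open, the fingers measure 117 mm over their backs; the gripper's body (75 mm by 190 mm) begins 51 mm behind the grasp point.
Start: joints at [1.534, 0.385, 0.008, 0, -1.194, -0.259], TCP at [182.158, 597.844, 222.55] pointing down, gripper open.
Joint ranges: [-3.14, 3.14], [-1.21, 2.06], [-1.07, 1.41], [-3.16, 2.05], [-2.99, -0.16], [-3.1, 3.1]. Speed limits (rad/s): [2.79, 2.79, 3.14, 3.14, 3.14, 3.14].

## Interface

Orientations are given as a unit quaternion [w, x, y, z].
In Python, from rig import move_ptp, move_straight, set_joints, gripper_open, gripper_close, dwell, inverse_kinematics, read_state, snapshot, Unreachable, sign_off gives the robot as it stands. Calls block until the motion is done:
- move_ptp(position, orientation): joint-space move of the TCP to a pose.
- move_straight(position, frame=None, velocity=150): straight line of the TCP; frame=None keeps the orientation; velocity is the mean speed in mm/s.
- set_joints(angles): joint-space move.
- gripper_open() and gripper_close(effort=None): open the fingers fully, or close them until they stop; effort is the grip in N (None keeps the last).
- dwell(seconds).
- inverse_kinematics(position, orientation): joint angles nearest the present ones, or None.
- read_state(): the state.
- snapshot(name): name is "scene" or "top" or "wrist"; returns a dict with "image" (420x560x3 uint8, red, green, blue), "camera_matrix" (3x3 intrinsics, pixels), "R" (3x3) and "t" (3): a world point X has camera coordinates R X + t. Camera axes: x right, y down, z forward; pixel columns grow to the right and rows downward; lengths in mm; the calibration is good to about 2 mm. A picture is of the moment at which its call begins. There is no depth.
A pose or a line that the arm cannot do raises Unreachable and nothing moves.
- sign_off(): hands the job in; it is judged then, once.
The state is a dict: "time_s": time; "qpos": joint angles; "dq": joint speeds; "joint_efforts": joint torques, N m; "position": TCP position; "tcp_rot": TCP orientation; "ft_force": force on the tool from outside, world axes, zero at the start; "wrist_torque": the same for the moment, N m; "finger_gap": opening from 0.0 (shut) to 1.0 (fully open); "grasp_force": force on a finger pad.
Only numpy, scipy, OpenCV 4.12 (cv2) and the standard library are available. Lean on these libraries where they do the work, as an engineer would, in place of code of your own. Each camera call takes 0.05 s, during which the arm holds its last target. There are 200 camera calls.

## Task

Put the small hip-roofed wooden casket away in the clear-lidded pedal case: park the larger of the two round steel weights on the case's pedal so that the lid stands open by itself, then set the casket down, not drop it, upright in the middle of the grey felt in the free bay, its long side running front to back like the felt. Then take the weight off slowly so that the pedal eases up and the lid closes softly instead of slamming, and stand the weight back on the black rubber mat, leaving everything else undisturbed.

Things in the scene. Friction and masses are not known exactly. Their poses are not given: they have to be found in the camera images.
- case: Pedal case, fixed: white tray box on a black plinth, 180 (x) by 240 (y), rim 100 high, inner floor 29 above the bench, walls 4. Origin: centre of its underside; x points from the front (pedal) to the back (hinge). A 4 thick divider at y = 0, rim high, makes two bays 172 (x) by 114 (y), centred at y = +59 and -59: one free (felt), one with the clay pot.
- lid (a joint): Angle of the clear, steel-edged acrylic lid, 180 by 240 (rad): 0 shut, 1.65 fully open, just past upright. Hinged along the case's back rim (x = +90, z = 100 in its frame); open, it stands up to 280 above the bench. Driven by the pedal: lid = 5.5 x pedal. No latch: it falls shut if the pedal is let go. Shutting faster than 4 rad/s is slamming.
- pedal (a joint): Angle of the pedal lever (rad): 0 up (lid shut), 0.30 pressed to its stop (lid open). Hinged about the case's y axis at x = -50, z = 12 in its frame. A spring and the lid push it up: 6 N at the plate's centre holds it down at any angle, so the larger weight alone presses it fully down and holds it; the smaller one cannot.
- pedal_pad (a point): Centre of the top of the pedal's steel plate, 80 by 80 by 6, in front of the case. Up, the plate tilts 0.30 rad, front edge higher: centre 49 above the bench, front edge about 60. Fully pressed it is level, top 18 above the bench, centre at x = -155, y = 0 in the case's frame. The point moves with the pedal.
- nest: The felt in the free bay: a grey felt slab 94 (x) by 74 (y) by 5 high, fixed on the bay's floor (its top is 34 above the bench), x parallel to the case's x. Origin: centre of its underside. It may lie in the left or the right bay.
- casket: The hip-roofed casket, dark wood with white inlay, loose on the white work pad: walls 66 (x) by 44 (y) by 36 high, upright-sided, then a stepped roof (54 by 32, then 42 by 20) to 48 high. 0.08 to 0.15 kg. Origin: centre of its underside, z up.
- weight: The larger round steel weight, loose on the rubber mat: a cylinder 54 in diameter and 42 high with a round knob 20 in diameter and 34 high on top, 76 high in all, 0.73 to 0.9 kg. Origin: centre of its underside, z up.
- mat: Black rubber mat, 220 (x) by 170 (y) by 4 thick, fixed on the bench, left or right of the case. Origin: centre of its underside. It carries both weights.
- work_pad: White work pad, 320 (x) by 170 (y) by 4 thick, fixed on the bench on the other side of the case from the mat. Origin: centre of its underside. The casket stands near its middle, the flat-topped box and the glass jar towards its two ends.
- small_weight: Bystander: the smaller round steel weight, 34 in diameter and 27 high, with a knob 16 in diameter and 34 high, on the mat. Origin: centre of its underside.
- flat_box: Bystander: flat-topped inlaid wooden box, 60 by 50 by 40 high, on the work pad. Origin: centre of its underside.
- jar: Bystander: glass jar with a black lid, 54 in diameter, 65 high, on the work pad. Origin: centre of its underside.
- pot: Bystander: small clay pot, 54 in diameter, 48 high, standing in the other bay of the case. Origin: centre of its underside.
- bottle: Bystander: amber bottle, 54 in diameter, 150 high, at the left back corner of the case. Origin: centre of its underside.
- brush: Bystander: brush, 190 long, lying crosswise close behind the case. Origin: its underside.
Mind the look-alikes: they are no part of the job. Leave any blue, turquoise or yellow look-alike of the weight alone.

How it is judged:
By the outcome, as a careful person would: the job done as asked, in the order asked, and still so for the second after the job is handed in, with the robot touching nothing.
It also fails if it takes over 72 s, if anything falls off the work surface, if the arm or the gripper's body presses on something with over 40 N, if the wrist force passes 120 N, or if a joint passes its speed limit or range.

## Working session

There is one attempt and no reset: what is moved stays moved. The work goes in short steps, each a Python script; the robot and the scene stay as the last script left them, time stands still between calls to the robot, and variables do not carry over. Pictures are saved under pics/ and viewed, at most 10 in all, crops included, and the job is handed in when it is done.

```bash
mkdir -p pics; ls
cat > h.py <<'E'
import numpy as np, cv2
from rig import *
def save(s,n): cv2.imwrite(f'pics/{n}.png',cv2.cvtColor(s['image'],cv2.COLOR_RGB2BGR))
def ray(s,uv,z):
    K,R,t=map(np.array,(s['camera_matrix'],s['R'],s['t'])); c=-R.T@t
    d=R.T@np.linalg.inv(K)@np.array([uv[0],uv[1],1.]); return c+d*(z-c[2])/d[2]
def proj(s,X):
    K,R,t=map(np.array,(s['camera_matrix'],s['R'],s['t'])); p=K@(R@np.array(X,float)+t); return p[:2]/p[2]
E
python3 - <<'E'
from h import *
import pickle
a=snapshot('top');b=snapshot('scene');pickle.dump((a,b),open('s0.pkl','wb'))
save(a,'top0');save(b,'scene0')
for s in(a,b):
  R=np.array(s['R']);print(-R.T@np.array(s['t']),R.round(3).tolist(),np.array(s['camera_matrix']).tolist())
st=read_state();print(st)
E
```

```text
pics
[ 363.56459195    2.35258738 1346.96924995] [[-0.011, -1.0, -0.017], [-0.989, 0.013, -0.148], [0.148, 0.016, -0.989]] [[447.8025864865545, 0.0, 278.29925323806515], [0.0, 447.8025864865545, 211.1324815922497], [0.0, 0.0, 1.0]]
[1241.38471902 -104.5016173   897.92206455] [[0.164, 0.986, -0.008], [0.749, -0.13, -0.65], [-0.642, 0.101, -0.76]] [[474.9710316013614, 0.0, 280.52551886371475], [0.0, 474.9710316013614, 208.41388015281993], [0.0, 0.0, 1.0]]
{'time_s': 0.1, 'qpos': array([ 1.53361623e+00,  3.85492075e-01,  6.75000512e-03, -4.41599038e-04,
       -1.19400531e+00, -2.58627118e-01]), 'dq': array([-1.30595042e-03, -1.98818644e-03,  4.61652833e-03,  1.51640613e-03,
       -6.13237314e-05,  7.84510781e-04]), 'joint_efforts': array([-2.07903245e-04, -3.91687024e+01,  1.87936431e+01,  4.23192546e+00,
        1.34943656e-02, -7.53643599e-05]), 'position': array([182.00403082, 597.34164817, 221.55563285]), 'tcp_rot': array([ 9.92227851e-04,  9.89069690e-01, -1.47445430e-01, -9.61814775e-05]), 'ft_force': array([-1.19112288, -0.36500085,  0.12835323]), 'wrist_torque': array([-0.04351449, -0.01017997, -0.04292857]), 'grasp_force': 0.0, 'finger_gap': 1.0033961177265613}
```

View pics/top0.png

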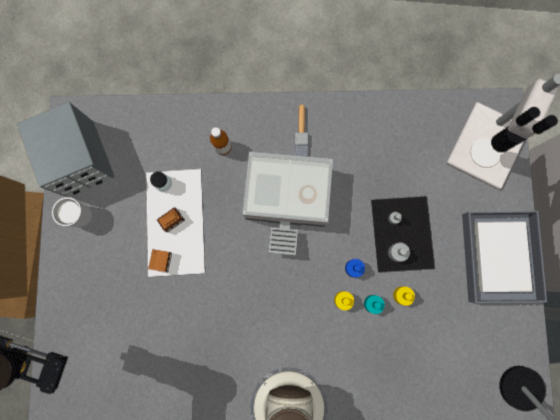

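View pics/scene0.png

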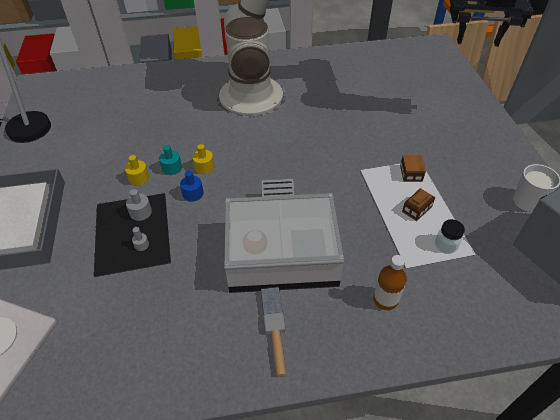

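Top view: the left object on the work pad at (170,219) has a stepped roof and sits near the pad's middle, while (160,260) looks flat-topped. Grey weights are at (400,252), larger, and (396,217), smaller. Blue, turquoise and yellow look-alikes are at (355,268), (375,304), (345,300) and (405,296). The felt is in the left bay (268,190) and the pot in the right bay (308,194). I'll confirm in one crop and take coarse positions.

Run:
```python
from h import *
import pickle
a,b=pickle.load(open('s0.pkl','rb'))
f=lambda s,x,y,w,h,k:cv2.resize(cv2.cvtColor(s['image'][y:y+h,x:x+w],cv2.COLOR_RGB2BGR),None,fx=k,fy=k,interpolation=cv2.INTER_CUBIC)
A=f(a,140,165,75,115,2.5); 
c=np.vstack([np.hstack([f(b,390,145,80,60,5)[:300,:400],f(b,390,190,80,60,5)]),np.hstack([f(b,110,180,80,60,5),f(a,370,205,80,60,5)])])
cv2.imwrite('pics/crop1.png',c)
for n,uv,z in[('casket',(170,219),30),('box',(160,260),40),('jar',(160,181),65),('weight',(400,252),42),('small',(396,217),30),('blue',(355,268),42),('rimBL',(249,153),104),('rimBR',(332,159),104),('rimFR',(328,221),104),('rimFL',(245,215),104),('felt',(268,190),34),('pedalfrontL',(269,251),58),('pedalFR',(297,254),58),('bottle',(215,132),150)]:print(n,ray(a,uv,z).round(0))
for n,uv,z in[('casket',(418,205),30),('weight',(138,211),42)]:print(n,ray(b,uv,z).round(0))
```

```text
casket [541. 346.  30.]
box [420. 370.  40.]
jar [650. 369.  65.]
weight [ 434. -328.   42.]
small [ 538. -325.   30.]
blue [ 390. -196.   42.]
rimBL [719. 104. 104.]
rimBR [ 698. -133.  104.]
rimFR [ 520. -117.  104.]
rimFL [540. 115. 104.]
felt [624.  53.  34.]
pedalfrontL [441.  51.  58.]
pedalFR [431. -30.  58.]
bottle [768. 195. 150.]
casket [554. 339.  30.]
weight [ 468. -325.   42.]
```

View pics/crop1.png

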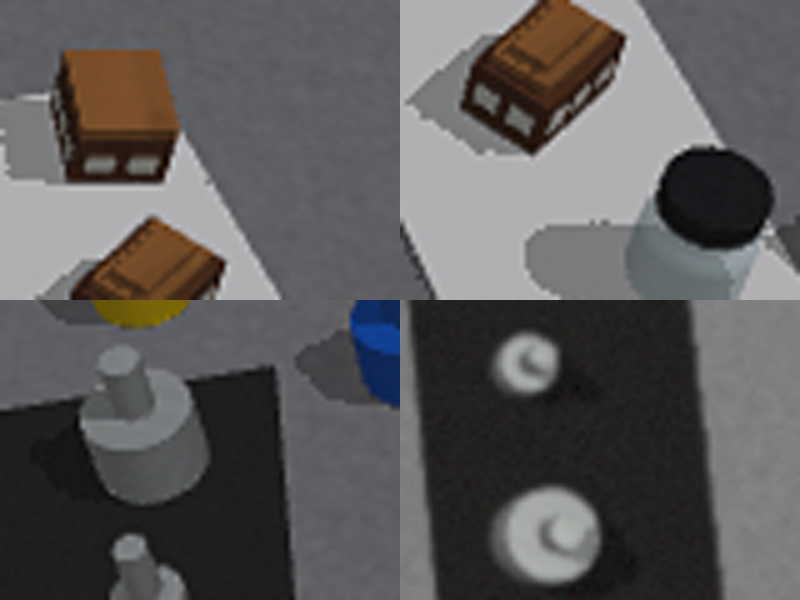

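The crop confirms it: the casket is the stepped-roof object (scene 418,205), the flat box (413,168) has a plain top, and the weight is the bigger grey cylinder (top 400,252). Now wrist views for precision.

```bash
cat >> h.py <<'E'
def down(yaw):  # tool down, closing (tool y) line along world angle yaw
    # rot pi about horizontal axis n: maps tool y to angle 2a-pi/2 => a=(yaw+pi/2)/2
    a=(yaw+np.pi/2)/2; c=[]
    for k in(0,np.pi/2):   # half turn gives the same grasp
        c.append(np.array([0,np.cos(a+k),np.sin(a+k),0]))
    return c
def best(p,yaw):
    q0=np.array(read_state()['qpos']);o=[]
    for q in down(yaw):
        j=inverse_kinematics(list(p),list(q))
        if j is not None:o.append((abs(j[5])+0.3*np.abs(np.array(j)-q0).max(),list(q),j))
    return min(o,key=lambda t:t[0])[1]
E
python3 - <<'E'
from h import *
import pickle
W={}
for n,p in[('casket',(500,340,330)),('case',(560,0,400)),('mat',(450,-320,330))]:
    move_ptp(list(p),best(p,np.pi/2)); dwell(.2);W[n]=snapshot('wrist');save(W[n],'w_'+n)
    R=np.array(W[n]['R']);print(n,read_state()['time_s'],read_state()['qpos'].round(2),-R.T@np.array(W[n]['t']),R[2])
pickle.dump(W,open('w.pkl','wb'))
cv2.imwrite('pics/w3.png',cv2.resize(np.vstack([np.hstack([cv2.imread(f'pics/w_{n}.png') for n in('casket','mat')])]),(800,300)))
E
```

```text
casket 1.9083 [ 0.87  0.3   0.15 -0.   -1.42  0.71] [564.50197643 341.51342332 492.90417296] [-2.44075191e-01  5.55439577e-04 -9.69756151e-01]
case 3.4833 [ 0.29  0.21  0.19 -0.   -1.55  1.28] [625.15234093   1.77329111 562.81941404] [-2.44343550e-01  7.67846560e-04 -9.69688424e-01]
mat 5.8917 [-0.32  0.2   0.02 -0.   -1.39 -1.25] [ 382.62536293 -319.19806232  493.3310987 ] [ 0.24425348  0.00143256 -0.96971036]
```

View pics/w3.png

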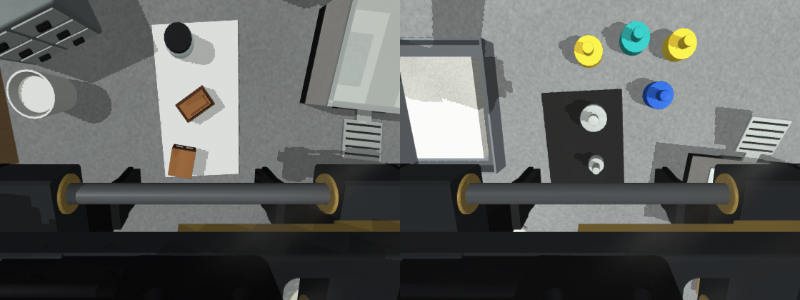

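View pics/w_case.png

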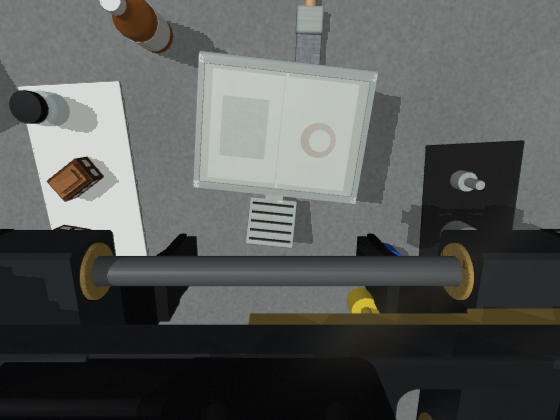

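Wrist views: casket at about (195,103) left half, larger weight at (593,118) right half (the camera looks from the opposite side), case rim corners at (202,52), (376,74), (357,203) and (195,187), felt around (246,128), pedal (272,222). Extracting numbers.

```bash
cat > meas.py <<'E'
from h import *
import pickle
W=pickle.load(open('w.pkl','rb'))
big=lambda m:max(cv2.findContours(m.astype(np.uint8),cv2.RETR_EXTERNAL,cv2.CHAIN_APPROX_NONE)[0],key=cv2.contourArea)
def rect(s,m,z):
    c=big(m)[:,0,:]; P=np.array([ray(s,p,z)[:2] for p in c],np.float32); return cv2.minAreaRect(P),c
E
python3 - <<'E'
from meas import *
s=W['casket'];I=s['image'].astype(int)
m=np.zeros(I.shape[:2],bool);m[110:180,240:305]=(np.abs(I[...,0]-I[...,2])>15)[110:180,240:305]
m=cv2.morphologyEx(m.astype(np.uint8),cv2.MORPH_CLOSE,np.ones((3,3)))
r,c1=rect(s,m,40);print('casket',r,len(c1))
s=W['case'];g=cv2.cvtColor(s['image'],cv2.COLOR_RGB2GRAY)
print('felt row',g[128,190:300]);print('col',g[85:175,246])
print('rim row',g[128,185:215],g[128,355:375]);print('rimcol',g[45:75,246],g[180:210,220])
s=W['mat'];g=cv2.cvtColor(s['image'],cv2.COLOR_RGB2GRAY)
A=lambda s,x,y,w,h:cv2.resize(cv2.cvtColor(s['image'][y:y+h,x:x+w],cv2.COLOR_RGB2BGR),(400,300),interpolation=cv2.INTER_NEAREST)
cv2.imwrite('pics/c2.png',np.vstack([np.hstack([A(W['casket'],233,107,80,60),A(s,230,140,80,60)]),np.hstack([A(W['case'],185,40,200,150),A(W['case'],185,160,120,90)])]))
E
```

```text
casket ((540.0401000976562, 347.1725158691406), (43.7495002746582, 65.69528198242188), 35.313270568847656) 124
felt row [119 119 117 118 119 133 166 165 164 165 163 127 178 180 180 180 180 180
 180 181 195 195 195 195 196 195 194 195 195 194 193 174 178 177 177 177
 177 178 175 175 176 177 177 177 177 175 174 177 179 175 175 177 177 177
 177 178 177 177 178 179 178 179 177 177 177 177 179 179 179 180 177 179
 178 176 178 177 178 194 194 194 193 194 194 194 194 194 194 194 193 192
 184 193 193 194 194 193 194 193 193 192 193 194 194 194 194 193 193 193
 193 193]
col [196 196 197 196 196 196 196 196 196 195 195 195 188 180 180 180 179 178
 178 179 178 178 178 179 181 179 178 179 180 180 181 180 179 179 178 178
 179 178 177 176 175 176 177 177 175 177 177 177 178 179 178 177 178 178
 179 178 177 175 175 176 177 178 179 178 178 176 177 176 177 176 175 176
 179 192 192 192 192 192 192 192 192 191 193 193 192 192 192 192 192 192]
rim row [117 118 118 115 114 119 119 117 118 119 133 166 165 164 165 163 127 178
 180 180 180 180 180 180 181 195 195 195 195 196] [172 172 173 172 171 172 169 148 158 156 156 157 156 132  81  82  83  85
  86  83]
rimcol [115 117 118 121 122 121 120 118 117 118 123 139 150 159 166 167 166 165
 162 163 164 163 149 176 177 177 180 195 195 195] [177 176 170 142 159 158 157 156 155 153 120 119 120 121 121 120 119 119
 120 120 121 122 119 119 120 122 124 122 117 117]
```

View pics/c2.png

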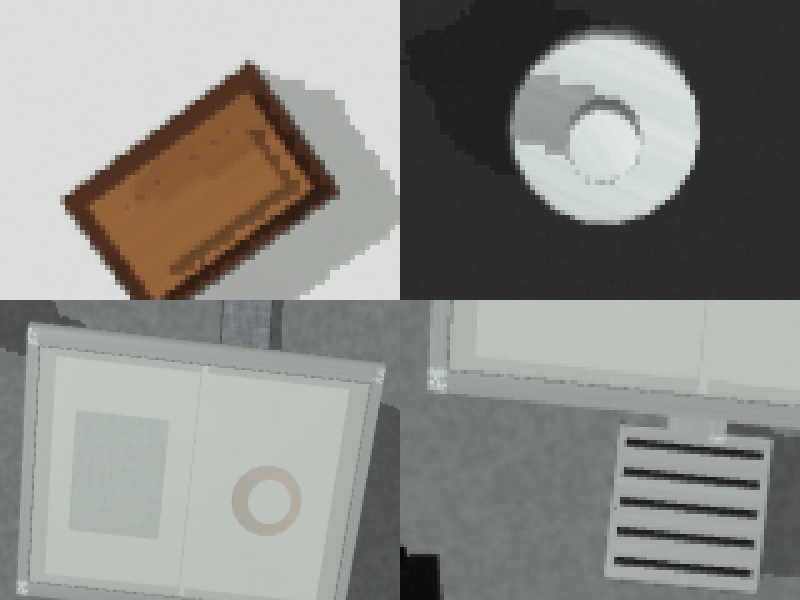

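Casket size matches (44×66), centre and yaw are good. Weight: knob top at about (270.6,168.6), inside a clean body disk. Felt and lid edges are clear. Computing the remaining numbers.

```bash
cat > m2.py <<'E'
from meas import *
s=W['mat'];g=cv2.cvtColor(s['image'],cv2.COLOR_RGB2GRAY)
m=np.zeros_like(g);m[140:200,245:295]=(g>95)[140:200,245:295]
r,c=rect(s,cv2.morphologyEx(m,cv2.MORPH_CLOSE,np.ones((5,5))),46)
P=np.array([ray(s,p,46)[:2] for p in c],np.float32)
print('weight disk',r,cv2.minEnclosingCircle(P),'knob',ray(s,(270.6-.5,168.6-.5),80))
s=W['case'];g=cv2.cvtColor(s['image'],cv2.COLOR_RGB2GRAY);b=cv2.medianBlur(g,3)
m=np.zeros_like(g);m[92:165,213:278]=((b<187)&(b>150))[92:165,213:278]
r,_=rect(s,cv2.morphologyEx(m,cv2.MORPH_OPEN,np.ones((5,5))),34);print('felt',r)
# outer lid/rim corners from crop (2x scale, nearest)
for z in(100,104):
  C=np.array([ray(s,p,z)[:2] for p in[(185+27/2,40+(324-300)/2),(185+385/2,40+(365-300)/2),(185+17/2,40+(592-300)/2)]])
  print(z,C.round(1),'sides',np.linalg.norm(C[1]-C[0]),np.linalg.norm(C[2]-C[0]),'ctr',(C[1]+C[2])/2,'yaw',np.degrees(np.arctan2(*(C[0]-C[2])[::-1])))
k=120/400
for (x,y) in[(621-400,425-300),(770-400,437-300),(757-400,592-300),(605-400,577-300)]:
  print('pedal',ray(s,(185+x*k,160+y*k),37 if y<200 else 60)[:2].round(1))
E
python3 m2.py
```

```text
weight disk ((434.0744934082031, -326.955810546875), (53.48514938354492, 52.3516960144043), 0.0352155975997448) ((434.0660095214844, -326.34490966796875), 27.353727340698242) knob [ 433.84270552 -326.88308032   80.        ]
felt ((624.7300415039062, 55.8384895324707), (74.93440246582031, 94.4668960571289), 84.12904357910156)
100 [[ 723.5  107.2]
 [ 698.2 -135.2]
 [ 541.   125.2]] sides 243.6590453247254 183.40571416021237 ctr [619.59312279  -4.97358321] yaw -5.662757654078163
104 [[ 722.6  106.2]
 [ 697.6 -134. ]
 [ 541.7  124.2]] sides 241.5531782159945 181.82059729952468 ctr [619.64116933  -4.91527214] yaw -5.662757654078164
pedal [509.9  44.9]
pedal [503.7 -31.2]
pedal [428.2 -24.5]
pedal [436.2  52.6]
```

Case is at (619.6,-4.9), yaw -5.85°. The felt centre is (624.7,55.8), about x=-1 in the case frame. The casket must be gripped along its long side, because the open fingers don't fit across the bay. The gripper body then comes close to the open lid, so I'll place a few mm forward. First the weight goes to the pedal.

```bash
cat >> h.py <<'E'
YAW=-0.102; C=np.array([619.6,-4.9]); cx=np.array([np.cos(YAW),np.sin(YAW)]); cy=np.array([-cx[1],cx[0]])
case=lambda x,y,z:[*(C+x*cx+y*cy),z]
def rep(l=''):
    s=read_state();print(l,round(s['time_s'],2),s['position'].round(1),s['ft_force'].round(1),'gap',round(s['finger_gap'],3),'gf',round(s['grasp_force'],1))
WT=(434.0,-326.8)
E
python3 - <<'E'
from h import *
import pickle
p=[*WT,130]; q=best(p,YAW+np.pi/2); move_ptp(p,q); move_straight([*WT,49.5],velocity=120)
gripper_close(55); rep('grip')
move_straight([*WT,160],velocity=150); rep('lift'); 
move_straight(case(-157,0,160),velocity=250); move_straight(case(-157,0,112),velocity=120); rep('above')
move_straight(case(-157,0,62.5),velocity=22); dwell(.3); rep('down')
b=snapshot('scene');save(b,'scene1')
E
```

```text
grip 8.65 [ 434.2 -327.2   49.6] [ 0.3 -3.  -0.1] gap 0.215 gf 55.0
lift 9.53 [ 432.5 -325.8  158. ] [-0.3  0.2 -8.4] gap 0.215 gf 55.0
above 11.59 [464.1  10.7 112.4] [ 0.2 -0.2 -8.1] gap 0.215 gf 55.0
down 14.29 [463.5  11.   63.5] [-4.5 -0.7  5. ] gap 0.211 gf 55.0
```

View pics/scene1.png

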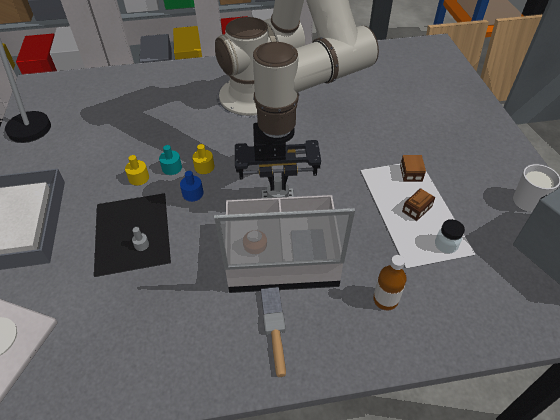

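Lid stands open (edge at (215–355, 212)), with the pedal pressed to its stop. Releasing, then fetching the casket, with a check that the lid stays open.

Run:
```python
from h import *
gripper_open(); dwell(.2); rep('open')
p=read_state()['position']; move_straight([p[0],p[1],175],velocity=150)
K=(540.0,347.2); a=np.radians(125.3)
q=best([*K,130],a); 
move_ptp([*K,130],q); move_straight([*K,24],velocity=120); rep('at casket')
b=snapshot('scene');save(b,'scene2')
gripper_close(15); rep('grip'); move_straight([*K,60],velocity=80); move_straight([*K,200],velocity=200); rep('lift')
T=np.array([624.7,55.8])-5*cx
p=[*T,200]; qs=[(max(abs(np.array(inverse_kinematics(p,list(c)))-read_state()['qpos'])),list(c)) for c in down(YAW) if inverse_kinematics(p,list(c)) is not None]
print([round(x[0],2) for x in qs]); q=min(qs)[1]; move_ptp(p,q); dwell(.3); rep('above bay')
w=snapshot('wrist');save(w,'w_bay');c=snapshot('top');save(c,'top2');b=snapshot('scene');save(b,'scene3')
i=[cv2.imread(f'pics/{n}.png') for n in('scene2','scene3')]
cv2.imwrite('pics/v3.png',cv2.resize(np.hstack([i[1][100:320,150:470],cv2.imread('pics/top2.png')[100:320,150:470]]),(800,275)))
```

```text
open 15.83 [463.4  11.1  62.5] [-0.1 -0.3 -0. ] gap 0.999 gf 0.0
at casket 19.07 [540.6 347.6  24.9] [-0.2  0.4 -0. ] gap 1.001 gf 0.0
grip 19.64 [540.1 347.2  24.3] [ 0.2 -0.2  2.2] gap 0.755 gf 15.0
lift 21.09 [539.1 346.6 198.2] [-0.  -0.7 -1.3] gap 0.758 gf 15.0
[np.float64(4.47), np.float64(1.33)]
above bay 22.6 [619.7  57.1 200. ] [-0.3  0.5 -0.7] gap 0.757 gf 15.0
```

View pics/v3.png

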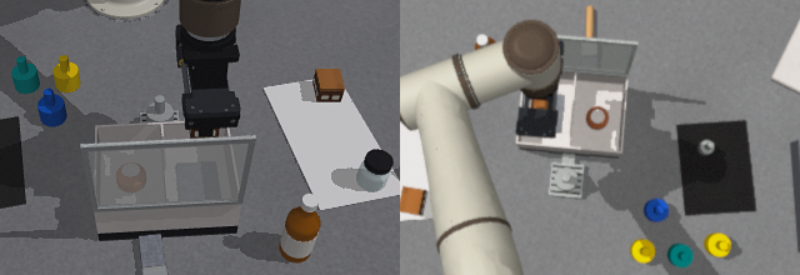

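The weight holds the pedal down (left crop (160,107)), the lid stays open, and the casket is over the left bay. Descending with force checks.

Run:
```python
from h import *
T=np.array([624.7,55.8])-5*cx
f0=read_state()['ft_force']
for z in(150,115,95,78,66,58.5):
    move_straight([*T,z],velocity=90 if z>100 else 40); s=read_state(); d=s['ft_force']-f0
    if np.abs(d).max()>5: rep('STOP');break
else:
    dwell(.2); rep('near'); f1=read_state()['ft_force']
    for z in np.arange(57.5,51,-.7):
        move_straight([*T,z],velocity=15); dwell(.05); d=read_state()['ft_force']-f1
        if d[2]>1.2 or np.abs(d[:2]).max()>5: break
    dwell(.2); rep('contact')
w=snapshot('scene');save(w,'scene4')
```

```text
near 26.21 [619.9  56.3  58.7] [ 0.2 -0.4 -0.4] gap 0.754 gf 15.0
contact 28.21 [620.   56.3  54.3] [-0.2  0.1  2.9] gap 0.757 gf 15.0
```

Contact at the expected height with no lateral force. Release, retreat, and measure the placement.

Run:
```python
from h import *
import pickle
gripper_open(); dwell(.1); rep('rel'); p=read_state()['position']
move_straight([p[0],p[1],110],velocity=80); move_straight([p[0],p[1],215],velocity=220); rep('up')
v=case(-75,40,330); move_ptp(v,best(v,np.pi/2+YAW)); dwell(.2); s=snapshot('wrist'); save(s,'w_bay2'); pickle.dump(s,open('wb2.pkl','wb')); rep('view')
R=np.array(s['R']);print(-R.T@np.array(s['t']))
x,y=proj(s,[624,56,60]).astype(int);print(x,y)
y0,x0=max(y-75,0),max(x-100,0)
cv2.imwrite('pics/c5.png',cv2.resize(cv2.cvtColor(s['image'][y0:y0+150,x0:x0+200],cv2.COLOR_RGB2BGR),(800,600),interpolation=cv2.INTER_NEAREST));print(x0,y0)
```

```text
rel 29.05 [619.7  56.3  54. ] [-0.3 -0.5  0.4] gap 1.001 gf 0.0
up 30.52 [619.   56.3 214. ] [ 0.5  0.6 -0.5] gap 1.001 gf 0.0
view 32.16 [549.1  42.5 329.6] [ 0.2 -0.1  0.1] gap 0.996 gf 0.0
[613.85275868  36.44009594 492.66534246]
261 121
161 46
```

View pics/c5.png

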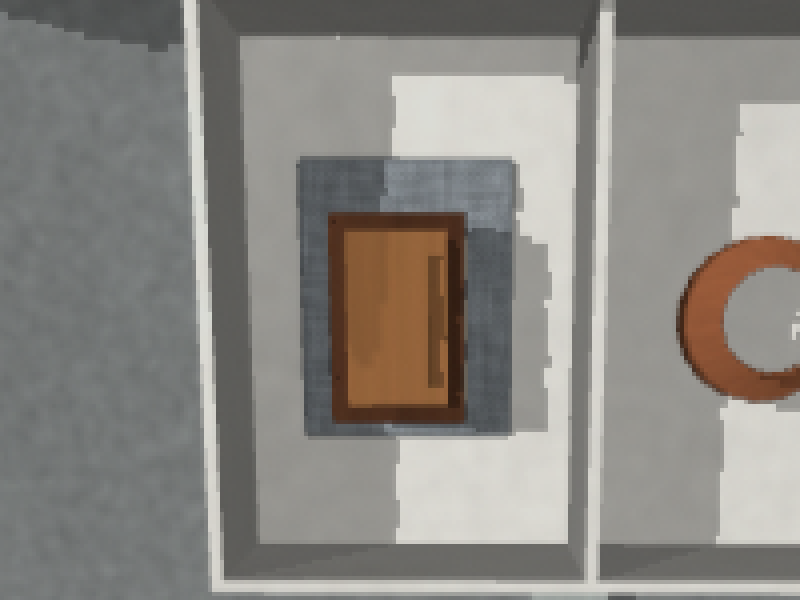

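The casket stands upright and aligned on the felt, seemingly a bit forward and to the left. Quantify.

Run:
```python
from h import *
import pickle
s=pickle.load(open('wb2.pkl','rb'))
f=lambda L,z:np.array([ray(s,(161+x/4-.5,46+y/4-.5),z)[:2] for x,y in L])
tf=lambda P:np.c_[(P-C)@cx,(P-C)@cy]
for n,L,z in(('casket',[(330,213),(466,213),(466,424),(331,424)],70),('felt',[(298.5,157),(514,157),(513,435),(304.5,435)],34)):
    P=tf(f(L,z));print(n,P.round(1).tolist(),P.mean(0).round(1))
for n in('scene',):print(proj(snapshot(n),case(-3,60,60)))
```

```text
casket [[25.5, 83.3], [25.5, 40.2], [-40.6, 40.2], [-40.6, 84.7]] [-7.6 62.1]
felt [[46.6, 97.2], [46.6, 23.8], [-47.1, 23.3], [-47.1, 98.1]] [-0.3 60.6]
[308.76630688 235.94436174]
```

The casket is 7 mm forward of the felt centre, as planned for lid clearance. A gentle nudge back with closed fingers against its front wall will centre it.

Run:
```python
from h import *
import pickle
gripper_close(5)
move_straight(case(-63,62,150),velocity=200); move_straight(case(-63,62,46),velocity=90); rep('in')
move_straight(case(-52,62,46),velocity=30); move_straight(case(-44.5,62,46),velocity=12); dwell(.1); rep('push')
move_straight(case(-52,62,46),velocity=40); move_straight(case(-63,62,150),velocity=120)
v=case(-75,40,330); move_straight(v,velocity=220); dwell(.2); s=snapshot('wrist'); save(s,'w_bay3'); pickle.dump(s,open('wb3.pkl','wb')); rep('view')
I=s['image'].astype(int);m=np.zeros(I.shape[:2],np.uint8);m[85:165,230:300]=((I[...,0]-I[...,2])>15)[85:165,230:300]
m=cv2.morphologyEx(m,cv2.MORPH_CLOSE,np.ones((3,3)))
c=max(cv2.findContours(m,0,cv2.CHAIN_APPROX_NONE)[0],key=cv2.contourArea)[:,0]
P=np.array([ray(s,p,70)[:2] for p in c]);P=np.c_[(P-C)@cx,(P-C)@cy].astype(np.float32);print(cv2.minAreaRect(P),'felt at -0.3,60.6')
```

```text
in 36.1 [563.7  63.4  46.6] [-0.9  0.  -0.7] gap 0.009 gf 0.0
push 37.49 [581.7  61.3  46. ] [-0.8 -0.1  0.4] gap 0.001 gf 0.0
view 40.08 [548.8  42.6 328.9] [-0.2 -0.1 -0.1] gap 0.007 gf 0.0
((-1.9816551208496094, 62.71112823486328), (64.44862365722656, 42.88639450073242), 0.008377578109502792) felt at -0.3,60.6
```

The casket is now within 2 mm of the felt centre and aligned. Now ease the weight off slowly and return it to the mat.

Run:
```python
from h import *
gripper_open(); X=[463.6,11.0]
move_straight([*X,140],velocity=220); move_straight([*X,63],velocity=100); dwell(.1); gripper_close(55); dwell(.1); rep('grip')
move_straight([*X,115],velocity=15); rep('up')
move_straight([*X,165],velocity=100); move_straight([*WT,165],velocity=220); move_straight([*WT,62],velocity=100); dwell(.2); rep('near')
f=read_state()['ft_force'][2]
for z in np.arange(56,46,-.8):
    move_straight([*WT,z],velocity=15); dwell(.05)
    if read_state()['ft_force'][2]-f>2.5:break
rep('contact'); gripper_open(); dwell(.1); p=read_state()['position']; move_straight([p[0],p[1],110],velocity=100); move_straight([p[0]-20,p[1],230],velocity=220); dwell(.3); rep('end')
a=snapshot('top');b=snapshot('scene')
f=lambda s:cv2.cvtColor(s['image'],cv2.COLOR_RGB2BGR)
cv2.imwrite('pics/fin.png',cv2.resize(np.hstack([f(a)[80:340,130:450],f(b)[100:360,90:490]]),(800,290)))
```

```text
grip 44.93 [463.6  10.9  63. ] [ 0.2 -1.6 -0.5] gap 0.211 gf 55.0
up 48.55 [463.6  11.  115. ] [ 0.1  0.1 -7.7] gap 0.217 gf 55.0
near 52.27 [ 434.3 -327.    62.6] [ 0.1  0.3 -7.6] gap 0.216 gf 55.0
contact 55.58 [ 434.2 -326.9   49.1] [-0.5  0.6 -4.8] gap 0.213 gf 55.0
end 58.73 [ 413.7 -326.6  228.8] [-0.2 -0.5 -0.5] gap 0.999 gf 0.0
```

View pics/fin.png

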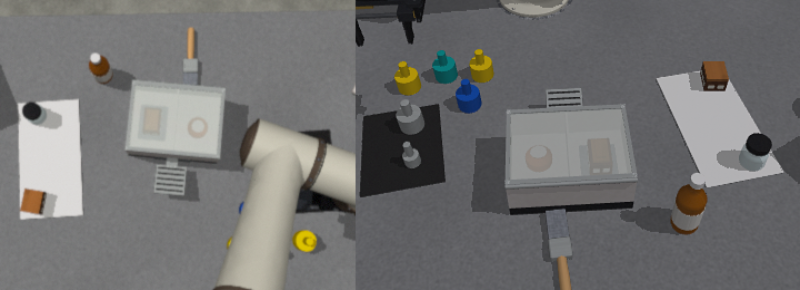

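The final views show the lid shut, the casket upright on the felt (right crop (599,155)), the weight standing on the mat (410,117) and everything else in place. Handing in.

```bash
python3 -c "
from rig import *
print(sign_off())"
```

```text
the job is handed in; nothing more can be done
None
```

The job is handed in at about 59 s: the casket stands upright within about 3 mm of the felt's centre, the lid eased shut, the weight is back on the mat, and nothing else looked moved in the final pictures.

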